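Find the fullest tin and hold it up for taping

TASK

Get ready to seal the fullest of the three tins: first lift the roll of tape off its spindle and leave it lying flat, wholly on the plywood board. Then lift the tins clear of the bench to compare their weights, keeping them upright and setting each back on the bench where it stood, and hold the heaviest one up, upright, at least 10 cm above the board and over it. The program finishes while still holding that tin there; the other two tins stand in their places and everything else is left where it is.

Things in the scene. Friction and masses are not known exactly. Their poses are not given: they have to be found in the camera images.
- roll_center (a point): Roll of brown paper tape, a ring 62 mm outside diameter, 26 mm hole, 30 mm tall, 70 g; this point is its centre (half-way up, on the axis); z along its axis. It starts on the spindle's shoulder, its centre 50 mm above the bench.
- spindle_tip (a point): Tip of the fixed upright tape spindle: post 14 mm diameter, tip 88 mm above the bench; foot 80 mm diameter, 12 mm thick; a shoulder 36 mm in diameter carries the roll with its underside 35 mm above the bench, so the roll must rise 53 mm to clear the tip.
- board_top (a point): Centre of the top face of the plywood board, 160 x 160 mm, 10 mm thick, fixed to the bench (the bench is 10 mm below this point); x and y run along its edges, z up.
- tin_a_center (a point): Closed round aluminium tin, plain, 60 mm diameter, 100 mm tall, flat lid; this point is its centre, 50 mm above its underside; z is up along its axis. One of three that look exactly alike; they stand on the bench in any order, and the heaviest is at least 0.2 kg heavier than each of the other two (all weigh 0.1 to 0.5 kg; the other two are within 0.08 kg of each other). Where the heaviest stands changes from run to run.
- tin_b_center (a point): Closed round aluminium tin, plain, 60 mm diameter, 100 mm tall, flat lid; this point is its centre, 50 mm above its underside; z is up along its axis. One of three that look exactly alike; they stand on the bench in any order, and the heaviest is at least 0.2 kg heavier than each of the other two (all weigh 0.1 to 0.5 kg; the other two are within 0.08 kg of each other). Where the heaviest stands changes from run to run.
- tin_c_center (a point): Closed round aluminium tin, plain, 60 mm diameter, 100 mm tall, flat lid; this point is its centre, 50 mm above its underside; z is up along its axis. One of three that look exactly alike; they stand on the bench in any order, and the heaviest is at least 0.2 kg heavier than each of the other two (all weigh 0.1 to 0.5 kg; the other two are within 0.08 kg of each other). Where the heaviest stands changes from run to run.
- mister: White bottle, 66 mm diameter, 170 mm tall, origin under its centre; a bystander.
- brush: Small hand brush lying on the bench, about 170 mm long, handle towards its -x; a bystander.
- pot: White open cup, 68 mm diameter, 70 mm tall, origin under its centre; a bystander.
- labels: Small paper box, 55 x 38 x 22 mm, origin under its centre; a bystander.
- mushroom: Single mushroom standing on its stem, cap 42 mm across, 39 mm tall, origin under its stem; a bystander.
There are look-alikes about, which are no part of the job. Of the things that look like the part that bears board_top, take the one that is farthest to the robot's right at the start.

How it is judged:
By the outcome, as a careful person would: the job done as asked, in the order asked, and still so for the second after the job is handed in, while the arm keeps its last pose, push and grip.
It also fails if it takes over 67 s, if anything falls off the work surface, if the arm or the gripper's body presses on something with over 40 N, if the wrist force passes 120 N, or if a joint passes its speed limit or range.

ROBOT

A 7-joint arm with a two-finger parallel gripper is mounted at the origin on the work surface. World frame = base frame: x ahead of the robot, y to its left, z up, the work surface at z = 0. Lengths are in m, angles in rad, forces in N, time in s.
With the tool pointing down it reaches from about 0.4 to 0.9 m from the base axis. Payload 5.5 kg.
Tool frame: the origin (TCP) lies between the finger pads; the fingertips stand 25 mm ahead of it and the grasp point (between the pads) lies 6 mm ahead of it; z points along the fingers, y is the line along which they close (so a half turn about z gives the same grasp; the last joint's range is limited). The gripper opens to 92 mm and grips with 3 to 60 N. Pads are 19 mm wide; open, the fingers measure 130 mm over their backs; the gripper's body (75 mm by 190 mm) begins 47 mm behind the grasp point.
Start: joints at [1.584, 0.501, -0.427, 1.55, 0.221, 1.138, -0.21], TCP at [0.161, -0.63, 0.252] pointing down, gripper open.
Joint ranges: [-2.88, 2.88], [-0.31, 2.03], [-1.54, 1.56], [0.2, 2.42], [-1.41, 4.55], [0.19, 2.02], [-2.57, 2.57]. Speed limits (rad/s): [2.57, 2.57, 3.14, 3.14, 3.14, 3.14, 3.14].

INTERFACE

Orientations are given as [roll, pitch, yaw] about the fixed x, y, z axes, in that order (R = Rz(yaw) Ry(pitch) Rx(roll)).
In Python, from station import manip gives the robot as it stands. The module is installed in compiled form; this text tells all that it offers.
- The arm moves only by the tool drive_tool, never from a script. Its argument "deltas" is a list of rows, each a list of 2 entries, a list of its own where there are three numbers: the shift along the world's x, y, z in m, then the turn, a rotation vector about the world's x, y, z in degrees. In form: [[[dx, dy, dz], [rx, ry, rz]], ...]. A call has 1 to 8 rows; each row shifts and turns the commanded pose from where the row before left it; what a row does not reach is not made up. A row lasts 1/8 s, in which the tool goes at most 62.5 mm and 10.7 degrees, less where a joint would pass 70% of its speed; a pose out of reach is approached as far as the arm can. A call with a gripper value outside its range is refused whole. "jaw" is the finger opening in m, from 0 to 0.0918, set as the call begins (left out, the last holds). The fingers move at their own pace and stop on an object; "squeeze" is the grip in N (left out, the last holds). Time passes only in rows, so rows that do not move let the fingers close. It gives the time, the measured TCP pose, the force, the opening and the grip force at its end, in the units of the state.
- manip.sense(): the state, without advancing time (a new reading comes with each control period).
- manip.read_camera(name): name is "scene" or "side" or "wrist"; returns the picture (420x560x3 uint8, blue, green, red); there is no depth.
- manip.camera_params(name): a dict with "fx", "fy", "cx", "cy" (pixels), "camera_from_world" (4x4, takes a point from world to camera coordinates). Camera axes: x right, y down, z forward; pixel columns grow to the right and rows downward; lengths in m; the calibration is good to about 2 mm. A picture is of the moment at which its call begins: read the wrist's pose just before it. camera_params takes no time and is no camera call; for the wrist camera it gives the pose at the moment of the call.
- manip.hand_in(): hands the job in; it is judged then, once.
The state is a dict: "clock": time; "qpos": joint angles; "joint_velocities": joint speeds; "tau": joint torques, N m; "tcp_pos": TCP position; "ee_rot": TCP orientation; "contact_force": force on the tool from outside, world axes, zero at the start; "moment": the same for the moment, N m; "grip_width": finger opening in m; "gripper_force": force on a finger pad.
Only numpy, scipy, OpenCV 4.12 (cv2) and the standard library are available. Lean on these libraries where they do the work, as an engineer would, in place of code of your own. Each camera call takes 0.05 s, during which the arm holds its last target. There are 200 camera calls.

## Working session

There is one attempt and no reset: what is moved stays moved. The work goes in short steps, Python scripts to look and compute and a tool call to move; the robot and the scene stay as the last step left them, time stands still between calls to the robot, and variables do not carry over. Pictures are saved under pics/ and viewed, at most 10 in all, crops included, and the job is handed in when it is done.

Besides the shell and the picture viewer there is one more tool, called after "Request:" as name([rows], argument=value, ...), one row to a line, values as JSON. drive_tool: Moves the arm, as the interface text tells. Its arguments: {"type":"object","properties":{"deltas":{"type":"array"},"jaw":{"type":"number"},"squeeze":{"type":"number"}},"required":["deltas"]}

```bash
mkdir -p pics; cat > h.py <<'E'
import numpy as np,cv2
from station import manip
def ray(name,u,v,z):
    p=manip.camera_params(name);T=np.linalg.inv(np.array(p["camera_from_world"]))
    d=T[:3,:3]@np.array([(u-p["cx"])/p["fx"],(v-p["cy"])/p["fy"],1]);o=T[:3,3]
    return o+d*(z-o[2])/d[2]
E
python3 - <<'E'
from h import *
for n in("scene","side"):
    cv2.imwrite(f"pics/{n}0.png",cv2.resize(manip.read_camera(n),(800,600),interpolation=cv2.INTER_CUBIC))
    print(n,np.linalg.inv(np.array(manip.camera_params(n)["camera_from_world"])).round(2))
s=manip.sense();print(s["clock"],s["tcp_pos"],s["ee_rot"],s["contact_force"],s["grip_width"])
E
```

```text
scene [[-0.85  0.4  -0.35  0.88]
 [ 0.53  0.64 -0.55  0.65]
 [ 0.   -0.65 -0.76  1.01]
 [ 0.    0.    0.    1.  ]]
side [[-0.93 -0.25  0.27  0.15]
 [-0.37  0.67 -0.65  0.78]
 [-0.02 -0.7  -0.72  0.97]
 [ 0.    0.    0.    1.  ]]
0.1 [ 0.16049716 -0.62929711  0.25077585] [-3.13985895e+00 -7.31466634e-05  2.49805691e-01] [ 0.70687761 -0.52714559  0.1956839 ] 0.09140939434721693
```

View pics/scene0.png

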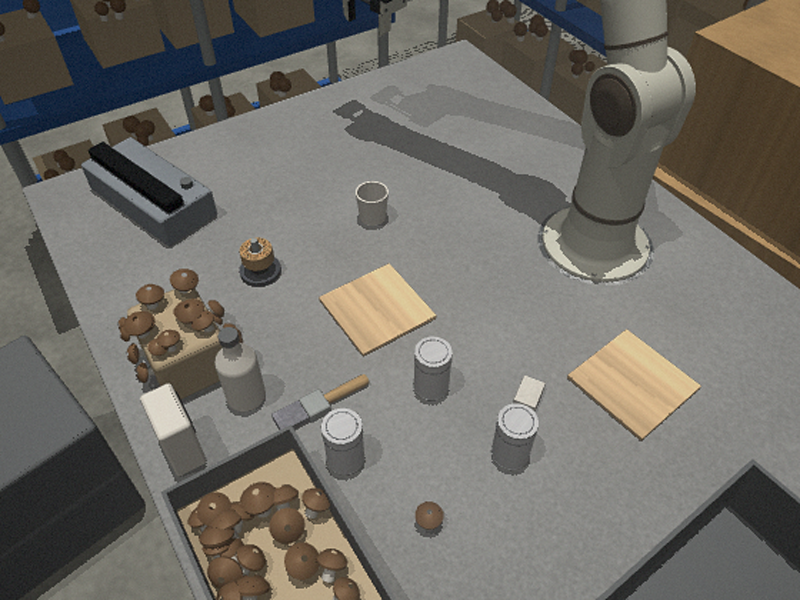

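View pics/side0.png

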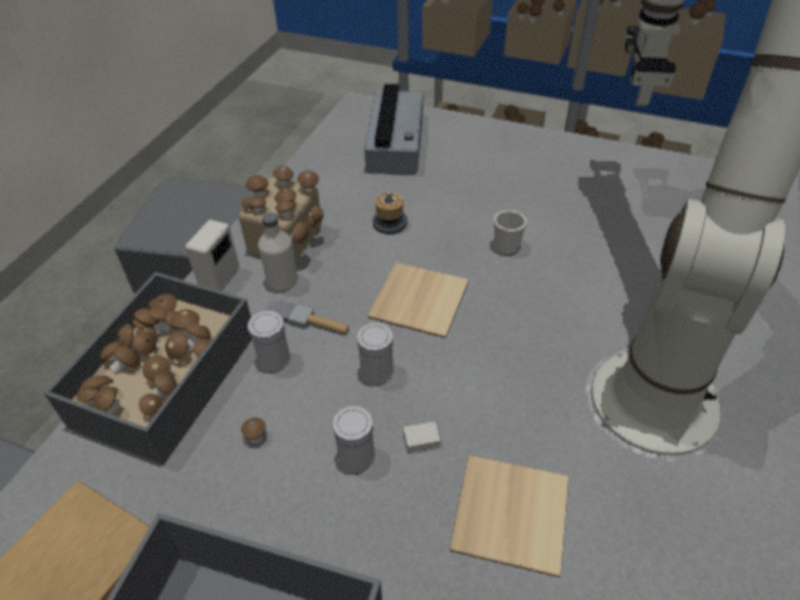

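The scene view shows the roll on its spindle at (257,250), boards at (378,308) and (634,384), and tin lids at (433,351), (343,426) and (517,421). The side view shows the same items, with the spindle at (390,205) and lids at (375,337), (266,325) and (353,422).

```bash
python3 - <<'E'
from h import *
pts={"tip":[(256,241),(390,194),.088],"foot":[(260,271),(390,222),.012],"b1":[(388,265),(397,264),.01],"b2":[(435,317),(467,278),.01],"b3":[(366,353),(443,333),.01],"b4":[(320,300),(371,303),.01],"board2":[(634,384),(512,513),.01],
"t1":[(433,351),(375,337),.1],"t2":[(343,426),(266,325),.1],"t3":[(517,421),(353,422),.1],"mister":[(230,336),(270,220),.17],"pot":[(372,190),(510,220),.07],"brushend":[(367,381),(346,327),.015],"label":[(530,385),(422,430),.022],"mush":[(430,512),(254,428),.035]}
for k,(a,b,z) in pts.items():
    print(k,ray("scene",a[0]*.7,a[1]*.7,z).round(3)[:2],ray("side",b[0]*.7,b[1]*.7,z).round(3)[:2])
E
```

```text
tip [ 0.607 -0.282] [ 0.604 -0.284]
foot [ 0.613 -0.279] [ 0.604 -0.28 ]
b1 [ 0.393 -0.162] [ 0.54 -0.16]
b2 [ 0.389 -0.004] [ 0.39  -0.171]
b3 [ 0.538 -0.001] [ 0.388 -0.012]
b4 [ 0.548 -0.153] [ 0.547 -0.037]
board2 [0.185 0.298] [0.175 0.292]
t1 [0.476 0.111] [0.473 0.112]
t2 [0.665 0.154] [0.662 0.154]
t3 [0.442 0.285] [0.438 0.282]
mister [ 0.75  -0.033] [ 0.745 -0.032]
pot [ 0.339 -0.31 ] [ 0.342 -0.309]
brushend [0.568 0.054] [0.566 0.043]
label [0.343 0.211] [0.35 0.21]
mush [0.612 0.31 ] [0.607 0.313]
```

Request:
drive_tool([
  [[0.0445, 0.0347, 0], [0, 0, 0]],
  [[0.0445, 0.0347, 0], [0, 0, 0]],
  [[0.0445, 0.0347, 0], [0, 0, 0]],
  [[0.0445, 0.0347, 0], [0, 0, 0]],
  [[0.0445, 0.0347, 0], [0, 0, 0]],
  [[0.0445, 0.0347, 0], [0, 0, 0]],
  [[0.0445, 0.0347, 0], [0, 0, 0]],
  [[0.0445, 0.0347, 0], [0, 0, 0]],
])

```text
clock: 1.1
tcp_pos: [0.5176, -0.3511, 0.2514]
ee_rot: [-3.141, 0.001, 0.249]
contact_force: [1.3, -0.6, -0.2]
grip_width: 0.0915
gripper_force: 0.0
```

Request:
drive_tool([
  [[0.0445, 0.0347, -0.02], [0, 0, 0]],
  [[0.0445, 0.0347, -0.02], [0, 0, 0]],
  [[0, 0, 0], [0, 0, 0]],
  [[0, 0, 0], [0, 0, 0]],
])

```text
clock: 1.6
tcp_pos: [0.6052, -0.2829, 0.211]
ee_rot: [-3.141, 0.002, 0.25]
contact_force: [-0.2, -1.8, 0.1]
grip_width: 0.092
gripper_force: 0.0
```

```bash
python3 - <<'E'
from h import *
cv2.imwrite("pics/w1.png",cv2.resize(manip.read_camera("wrist"),(800,600)))
print(manip.sense()["tcp_pos"],np.linalg.inv(np.array(manip.camera_params("wrist")["camera_from_world"])).round(3))
E
```

```text
[ 0.60478062 -0.28424193  0.21144963] [[ 0.245 -0.927 -0.285  0.682]
 [-0.969 -0.234 -0.073 -0.265]
 [ 0.001  0.294 -0.956  0.343]
 [ 0.     0.     0.     1.   ]]
```

View pics/w1.png

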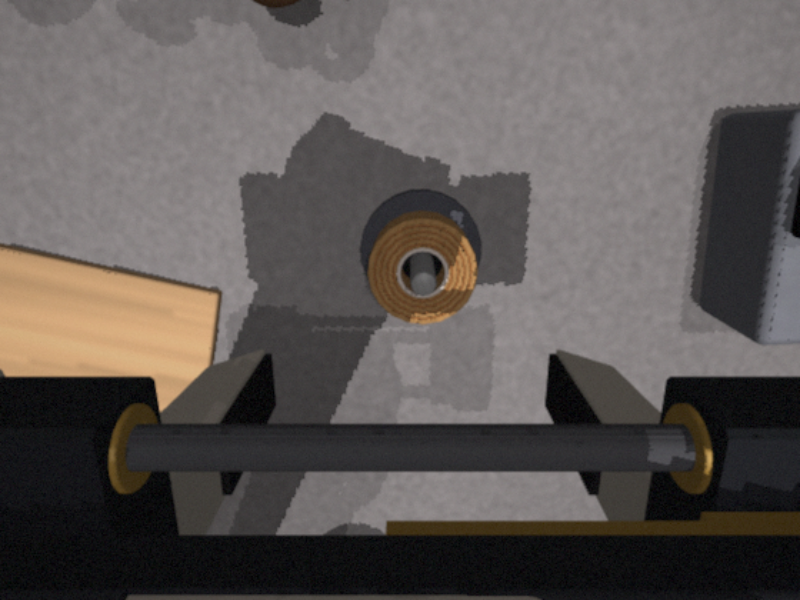

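The wrist view shows the roll's top centred at (423,268), the spindle tip at about (423,278) and the foot at (421,245). The board corner is at (220,291).

```bash
python3 - <<'E'
from h import *
for u,v,z in((423,268,.065),(423,272,.065),(423,278,.088),(421,245,.012),(220,291,.01),(368,268,.065),(477,268,.065)): print(ray("wrist",u*.7,v*.7,z).round(4))
E
```

```text
[ 0.6133 -0.2899  0.065 ]
[ 0.6111 -0.2905  0.065 ]
[ 0.6139 -0.2892  0.088 ]
[ 0.615  -0.2895  0.012 ]
[ 0.5509 -0.1665  0.01  ]
[ 0.6059 -0.2604  0.065 ]
[ 0.6207 -0.3189  0.065 ]
```

Request:
drive_tool([
  [[0.006, -0.003, -0.03], [0, 0, 0]],
  [[0, 0, -0.03], [0, 0, 0]],
  [[0, 0, -0.03], [0, 0, 0]],
  [[0, 0, -0.03], [0, 0, 0]],
  [[0, 0, -0.0275], [0, 0, 0]],
  [[0, 0, 0], [0, 0, 0]],
])

```text
clock: 2.4
tcp_pos: [0.6086, -0.2877, 0.0623]
ee_rot: [-3.14, 0.004, 0.247]
contact_force: [-0.4, -0.0, 1.0]
grip_width: 0.0918
gripper_force: 0.0
```

Request:
drive_tool([
  [[0, 0, 0], [0, 0, 0]],
  [[0, 0, 0], [0, 0, 0]],
  [[0, 0, 0], [0, 0, 0]],
  [[0, 0, 0], [0, 0, 0]],
  [[0, 0, 0], [0, 0, 0]],
  [[0, 0, 0], [0, 0, 0]],
], jaw=0.04, squeeze=12)

```text
clock: 3.15
tcp_pos: [0.6124, -0.2863, 0.0654]
ee_rot: [3.14, -0.001, 0.25]
contact_force: [-1.1, -1.1, 6.2]
grip_width: 0.0629
gripper_force: 12.0
```

Request:
drive_tool([
  [[0, 0, 0.01], [0, 0, 0]],
  [[0, 0, 0.015], [0, 0, 0]],
  [[0, 0, 0.02], [0, 0, 0]],
  [[0, 0, 0.025], [0, 0, 0]],
  [[0, 0, 0.02], [0, 0, 0]],
  [[0, 0, 0], [0, 0, 0]],
])

```text
clock: 3.9
tcp_pos: [0.6133, -0.2863, 0.1571]
ee_rot: [3.139, -0.004, 0.25]
contact_force: [0.3, 0.2, -0.3]
grip_width: 0.0626
gripper_force: 12.0
```

```bash
python3 - <<'E'
from h import *
cv2.imwrite("pics/w2.png",np.hstack([cv2.resize(manip.read_camera("side")[60:270,150:400],(400,336)),cv2.resize(manip.read_camera("wrist"),(400,336))]))
s=manip.sense();print(s["tcp_pos"],s["contact_force"],s["grip_width"])
E
```

```text
[ 0.61146053 -0.28589039  0.15420073] [-0.4539911   0.35285696 -1.60959183] 0.06295443703574187
```

View pics/w2.png

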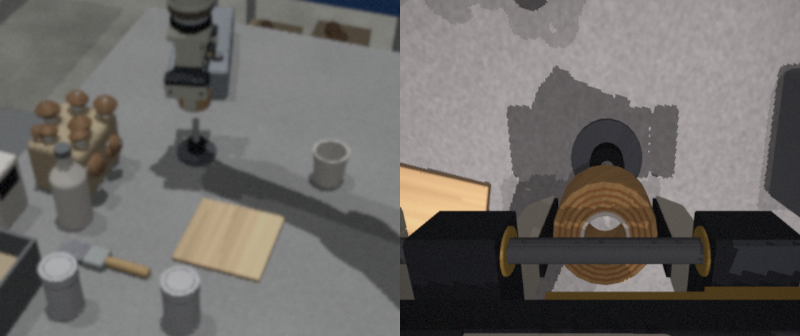

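Request:
drive_tool([
  [[-0.012, 0.018, 0], [0, 0, 0]],
  [[-0.024, 0.034, 0], [0, 0, 0]],
  [[-0.03, 0.042, 0], [0, 0, 0]],
  [[-0.03, 0.042, 0], [0, 0, 0]],
  [[-0.028, 0.04, 0], [0, 0, 0]],
  [[-0.018, 0.022, -0.01], [0, 0, 0]],
  [[0, 0, -0.03], [0, 0, 0]],
  [[0, 0, -0.03], [0, 0, 0]],
])

```text
clock: 5.0
tcp_pos: [0.469, -0.0876, 0.0831]
ee_rot: [-3.142, 0.001, 0.25]
contact_force: [-0.1, -0.9, -1.9]
grip_width: 0.0625
gripper_force: 12.0
```

Request:
drive_tool([
  [[0, 0, -0.025], [0, 0, 0]],
  [[0, 0, -0.014], [0, 0, 0]],
  [[0, 0, -0.003], [0, 0, 0]],
  [[0, 0, 0], [0, 0, 0]],
  [[0, 0, 0], [0, 0, 0]],
])

```text
clock: 5.62
tcp_pos: [0.4704, -0.088, 0.043]
ee_rot: [3.141, -0.001, 0.25]
contact_force: [-0.3, 0.3, -0.5]
grip_width: 0.063
gripper_force: 12.0
```

Request:
drive_tool([
  [[0, 0, -0.002], [0, 0, 0]],
  [[0, 0, -0.0015], [0, 0, 0]],
  [[0, 0, 0], [0, 0, 0]],
  [[0, 0, 0], [0, 0, 0]],
])

```text
clock: 6.12
tcp_pos: [0.4703, -0.088, 0.0398]
ee_rot: [3.14, -0.001, 0.25]
contact_force: [-2.7, 0.2, 10.2]
grip_width: 0.0624
gripper_force: 12.0
```

Request:
drive_tool([
  [[0, 0, 0], [0, 0, 0]],
  [[0, 0, 0], [0, 0, 0]],
  [[0, 0, 0], [0, 0, 0]],
  [[0, 0, 0], [0, 0, 0]],
  [[0, 0, 0], [0, 0, 0]],
], jaw=0.0918)

```text
clock: 6.75
tcp_pos: [0.4697, -0.0878, 0.0386]
ee_rot: [-3.141, 0.0, 0.25]
contact_force: [-1.0, -0.3, -0.2]
grip_width: 0.0915
gripper_force: 0.0
```

Request:
drive_tool([
  [[0, 0, 0.02], [0, 0, 0]],
  [[0, 0, 0.04], [0, 0, 0]],
  [[0, 0, 0.06], [0, 0, 0]],
  [[0, 0, 0.06], [0, 0, 0]],
  [[0, 0.03, 0.02], [0, 0, 0]],
  [[-0.03, 0.06, 0], [0, 0, 0]],
  [[-0.02, 0.06, 0], [0, 0, 0]],
  [[0, 0.03, 0], [0, 0, 0]],
])

```text
clock: 7.75
tcp_pos: [0.4201, 0.0901, 0.239]
ee_rot: [3.14, -0.0, 0.254]
contact_force: [0.2, 0.1, -0.1]
grip_width: 0.0919
gripper_force: 0.0
```

```bash
python3 - <<'E'
from h import *
cv2.imwrite("pics/w3.png",np.vstack([np.hstack([cv2.resize(manip.read_camera("side")[120:360,150:400],(400,300)),cv2.resize(manip.read_camera("wrist"),(400,300))]),np.hstack([cv2.resize(manip.read_camera("scene")[150:345,180:440],(400,300))]*2)]))
s=manip.sense();print(s["clock"],s["tcp_pos"],s["contact_force"],s["grip_width"],s["qpos"])
np.save("wp.npy",np.array(manip.camera_params("wrist")["camera_from_world"]))
E
```

```text
7.9 [0.4217164  0.08892091 0.2389359 ] [ 1.26779531 -0.81023786  0.54893618] 0.09194978008137185 [ 0.50307323  0.15369142 -0.82965764  2.07482031  0.1379657   0.96647028
 -1.71624051]
```

View pics/w3.png

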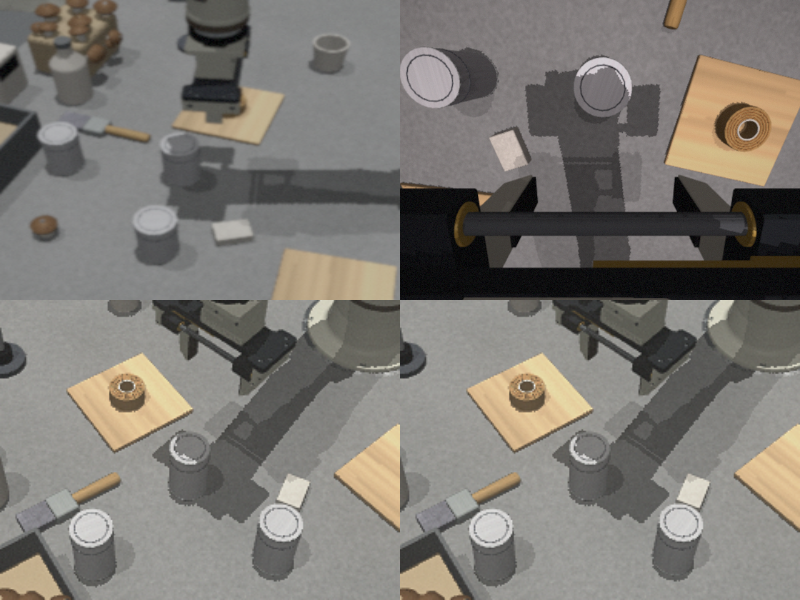

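The roll lies flat and wholly on the board. In the wrist tile, the lids are at about (202,86) for t1 and (32,77) for t3.

```bash
python3 - <<'E'
from h import *
print(ray("wrist",203*1.4,87*1.4,.1),ray("wrist",32*1.4,77*1.4,.1))
E
```

```text
[0.47810757 0.10528511 0.1       ] [0.44433037 0.27516537 0.1       ]
```

Request:
drive_tool([
  [[0.028, 0.01, 0], [0, 0, 0]],
  [[0.028, 0.009, -0.02], [0, 0, 0]],
  [[0, 0, -0.04], [0, 0, 0]],
  [[0, 0, -0.04], [0, 0, 0]],
  [[0, 0, -0.035], [0, 0, 0]],
  [[0, 0, -0.028], [0, 0, 0]],
  [[0, 0, 0], [0, 0, 0]],
])

```text
clock: 8.78
tcp_pos: [0.4763, 0.1045, 0.0736]
ee_rot: [3.142, 0.005, 0.248]
contact_force: [-0.4, 0.0, -0.4]
grip_width: 0.092
gripper_force: 0.0
```

Request:
drive_tool([
  [[0, 0, 0], [0, 0, 0]],
  [[0, 0, 0], [0, 0, 0]],
  [[0, 0, 0], [0, 0, 0]],
  [[0, 0, 0], [0, 0, 0]],
  [[0, 0, 0], [0, 0, 0]],
  [[0, 0, 0], [0, 0, 0]],
], jaw=0.04, squeeze=30)

```text
clock: 9.52
tcp_pos: [0.4785, 0.1069, 0.0764]
ee_rot: [3.142, -0.001, 0.25]
contact_force: [-0.9, 0.9, 6.5]
grip_width: 0.0586
gripper_force: 30.0
```

Request:
drive_tool([
  [[0, 0, 0.01], [0, 0, 0]],
  [[0, 0, 0.02], [0, 0, 0]],
  [[0, 0, 0.02], [0, 0, 0]],
  [[0, 0, 0], [0, 0, 0]],
  [[0, 0, 0], [0, 0, 0]],
  [[0, 0, 0], [0, 0, 0]],
  [[0, 0, 0], [0, 0, 0]],
])

```text
clock: 10.4
tcp_pos: [0.4775, 0.1063, 0.1251]
ee_rot: [-3.141, 0.001, 0.25]
contact_force: [-0.1, 0.0, -1.3]
grip_width: 0.0586
gripper_force: 30.0
```

```bash
cat > f.py <<'E'
from h import *
F=[]
for i in range(8):
    manip.read_camera("side"); s=manip.sense(); F.append(s["contact_force"][2])
print(s["clock"],s["tcp_pos"],s["ee_rot"],"Fz",np.mean(F),np.round(F,1),s["grip_width"])
E
python3 f.py
```

```text
10.8 [0.4779939  0.1064288  0.12571024] [-3.14156698e+00 -3.15657966e-05  2.49927962e-01] Fz -1.7059742328240104 [-1.4 -2.2 -1.3 -2.5 -1.1 -1.6 -1.3 -2.2] 0.058658769690922805
```

Request:
drive_tool([
  [[0, 0, -0.02], [0, 0, 0]],
  [[0, 0, -0.018], [0, 0, 0]],
  [[0, 0, -0.008], [0, 0, 0]],
  [[0, 0, -0.003], [0, 0, 0]],
  [[0, 0, -0.001], [0, 0, 0]],
  [[0, 0, 0], [0, 0, 0]],
  [[0, 0, 0], [0, 0, 0]],
])

```text
clock: 11.68
tcp_pos: [0.4775, 0.1066, 0.0763]
ee_rot: [3.141, 0.001, 0.25]
contact_force: [-4.3, 0.3, 6.3]
grip_width: 0.0587
gripper_force: 30.0
```

Request:
drive_tool([
  [[0, 0, 0], [0, 0, 0]],
  [[0, 0, 0], [0, 0, 0]],
  [[0, 0, 0], [0, 0, 0]],
  [[0, 0, 0], [0, 0, 0]],
  [[0, 0, 0.03], [0, 0, 0]],
  [[0, 0, 0.05], [0, 0, 0]],
  [[0, 0, 0.04], [0, 0, 0]],
  [[0, 0.02, 0], [0, 0, 0]],
], jaw=0.0918)

```text
clock: 12.68
tcp_pos: [0.4806, 0.1256, 0.1988]
ee_rot: [3.14, -0.006, 0.246]
contact_force: [-0.4, 0.2, -1.2]
grip_width: 0.0917
gripper_force: 0.0
```

Request:
drive_tool([
  [[-0.009, 0.04, 0], [0, 0, 0]],
  [[-0.009, 0.04, 0], [0, 0, 0]],
  [[-0.009, 0.04, 0], [0, 0, 0]],
  [[-0.008, 0.033, 0], [0, 0, 0]],
  [[0, 0, 0], [0, 0, 0]],
  [[0, 0, 0], [0, 0, 0]],
])

```text
clock: 13.42
tcp_pos: [0.443, 0.2787, 0.1955]
ee_rot: [3.141, 0.0, 0.25]
contact_force: [-0.2, -0.0, 0.2]
grip_width: 0.0921
gripper_force: 0.0
```

Request:
drive_tool([
  [[0, 0, -0.04], [0, 0, 0]],
  [[0, 0, -0.04], [0, 0, 0]],
  [[0, 0, -0.03], [0, 0, 0]],
  [[0, 0, -0.01], [0, 0, 0]],
  [[0, 0, 0], [0, 0, 0]],
  [[0, 0, 0], [0, 0, 0]],
])

```text
clock: 14.18
tcp_pos: [0.444, 0.2797, 0.0769]
ee_rot: [-3.141, -0.002, 0.249]
contact_force: [0.2, 0.3, 0.0]
grip_width: 0.0917
gripper_force: 0.0
```

Request:
drive_tool([
  [[0, 0, 0], [0, 0, 0]],
  [[0, 0, 0], [0, 0, 0]],
  [[0, 0, 0], [0, 0, 0]],
  [[0, 0, 0], [0, 0, 0]],
  [[0, 0, 0], [0, 0, 0]],
  [[0, 0, 0], [0, 0, 0]],
], jaw=0.04)

```text
clock: 14.92
tcp_pos: [0.4431, 0.28, 0.0761]
ee_rot: [-3.141, -0.001, 0.25]
contact_force: [-1.2, 1.5, 4.0]
grip_width: 0.06
gripper_force: 30.0
```

Request:
drive_tool([
  [[0, 0, 0.01], [0, 0, 0]],
  [[0, 0, 0.02], [0, 0, 0]],
  [[0, 0, 0.02], [0, 0, 0]],
  [[0, 0, 0], [0, 0, 0]],
  [[0, 0, 0], [0, 0, 0]],
  [[0, 0, 0], [0, 0, 0]],
  [[0, 0, 0], [0, 0, 0]],
])

```text
clock: 15.8
tcp_pos: [0.4426, 0.2792, 0.1252]
ee_rot: [3.141, 0.001, 0.25]
contact_force: [0.6, -0.1, -2.4]
grip_width: 0.0602
gripper_force: 30.0
```

```bash
python3 f.py
```

```text
16.2 [0.44298323 0.27940503 0.12569355] [3.14157470e+00 2.00473602e-05 2.49908041e-01] Fz -1.7532777492147757 [-2.2 -1.5 -1.2 -1.5 -2.2 -1.7 -2.1 -1.7] 0.06019225726745441
```

Request:
drive_tool([
  [[0, 0, -0.02], [0, 0, 0]],
  [[0, 0, -0.018], [0, 0, 0]],
  [[0, 0, -0.008], [0, 0, 0]],
  [[0, 0, -0.003], [0, 0, 0]],
  [[0, 0, -0.001], [0, 0, 0]],
  [[0, 0, 0], [0, 0, 0]],
  [[0, 0, 0], [0, 0, 0]],
])

```text
clock: 17.08
tcp_pos: [0.4421, 0.279, 0.0761]
ee_rot: [3.14, 0.002, 0.25]
contact_force: [-3.2, -1.9, 5.2]
grip_width: 0.0599
gripper_force: 30.0
```

Request:
drive_tool([
  [[0, 0, 0], [0, 0, 0]],
  [[0, 0, 0], [0, 0, 0]],
  [[0, 0, 0], [0, 0, 0]],
  [[0, 0, 0], [0, 0, 0]],
  [[0, 0, 0.03], [0, 0, 0]],
  [[0, 0, 0.05], [0, 0, 0]],
  [[0, 0, 0.06], [0, 0, 0]],
  [[0.02, -0.011, 0.03], [0, 0, 0]],
], jaw=0.0918)

```text
clock: 18.08
tcp_pos: [0.4627, 0.2707, 0.2492]
ee_rot: [-3.14, -0.004, 0.254]
contact_force: [0.2, 1.2, -0.4]
grip_width: 0.0917
gripper_force: 0.0
```

Request:
drive_tool([
  [[0.04, -0.023, 0], [0, 0, 0]],
  [[0.04, -0.023, 0], [0, 0, 0]],
  [[0.04, -0.023, 0], [0, 0, 0]],
  [[0.02, -0.023, 0], [0, 0, 0]],
  [[0, -0.023, 0], [0, 0, 0]],
  [[0, 0, 0], [0, 0, 0]],
])

```text
clock: 18.82
tcp_pos: [0.6034, 0.1508, 0.2451]
ee_rot: [3.141, 0.001, 0.246]
contact_force: [0.5, 0.9, 0.1]
grip_width: 0.0918
gripper_force: 0.0
```

```bash
python3 - <<'E'
from h import *
cv2.imwrite("pics/w4.png",cv2.resize(manip.read_camera("wrist"),(800,600)))
s=manip.sense();print(s["clock"],s["tcp_pos"],s["qpos"])
E
```

```text
18.875 [0.60295985 0.15292257 0.24550082] [ 0.25853379  0.53342503 -0.76480136  1.62294063  0.39622418  1.14721832
 -1.92502191]
```

View pics/w4.png

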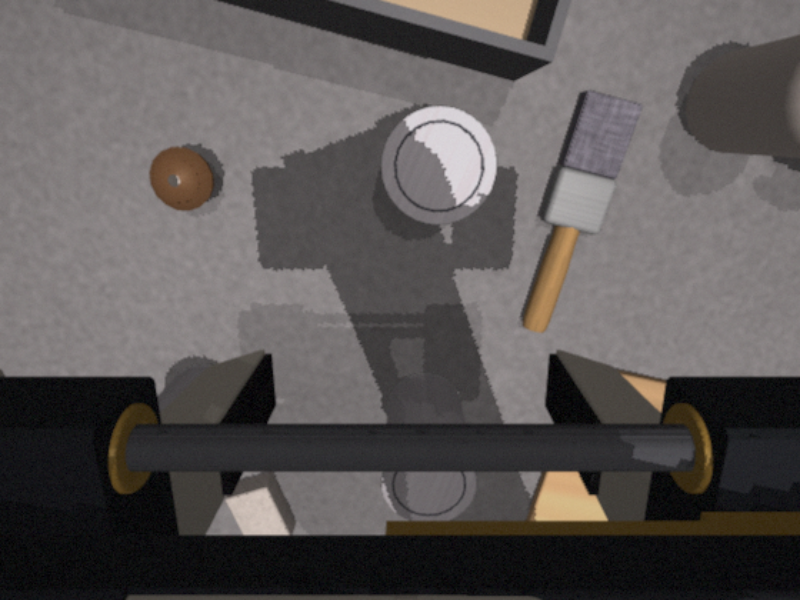

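The wrist view shows the t2 lid centred at (440,165), with the tray edge ahead at about (515,78). There is free space on both sides in the closing direction.

```bash
python3 - <<'E'
from h import *
print(ray("wrist",440*.7,165*.7,.1),ray("wrist",515*.7,78*.7,0.))
E
```

```text
[0.66761984 0.15285104 0.1       ] [0.7310198  0.11173346 0.        ]
```

Target is (.666,.153): dx +.063, dy +.001, dz −.169.

Request:
drive_tool([
  [[0.03, 0.001, 0], [0, 0, 0]],
  [[0.033, 0, -0.019], [0, 0, 0]],
  [[0, 0, -0.03], [0, 0, 0]],
  [[0, 0, -0.04], [0, 0, 0]],
  [[0, 0, -0.04], [0, 0, 0]],
  [[0, 0, -0.03], [0, 0, 0]],
  [[0, 0, -0.01], [0, 0, 0]],
  [[0, 0, 0], [0, 0, 0]],
])

```text
clock: 19.88
tcp_pos: [0.6656, 0.1558, 0.0768]
ee_rot: [-3.141, 0.0, 0.251]
contact_force: [0.4, -0.6, 0.9]
grip_width: 0.0921
gripper_force: 0.0
```

Request:
drive_tool([
  [[0, 0, 0], [0, 0, 0]],
  [[0, 0, 0], [0, 0, 0]],
  [[0, 0, 0], [0, 0, 0]],
  [[0, 0, 0], [0, 0, 0]],
  [[0, 0, 0], [0, 0, 0]],
  [[0, 0, 0], [0, 0, 0]],
], jaw=0.04, squeeze=40)

```text
clock: 20.62
tcp_pos: [0.6671, 0.1531, 0.0775]
ee_rot: [3.14, -0.001, 0.249]
contact_force: [1.2, -3.7, 5.6]
grip_width: 0.0594
gripper_force: 40.0
```

Request:
drive_tool([
  [[0, 0, 0.01], [0, 0, 0]],
  [[0, 0, 0.02], [0, 0, 0]],
  [[0, 0, 0.02], [0, 0, 0]],
  [[0, 0, 0], [0, 0, 0]],
  [[0, 0, 0], [0, 0, 0]],
  [[0, 0, 0], [0, 0, 0]],
  [[0, 0, 0], [0, 0, 0]],
])

```text
clock: 21.5
tcp_pos: [0.6655, 0.1542, 0.1259]
ee_rot: [-3.141, 0.001, 0.25]
contact_force: [0.4, 0.4, -4.1]
grip_width: 0.0592
gripper_force: 40.0
```

```bash
python3 f.py
```

```text
21.9 [0.6659906  0.15440727 0.12671177] [-3.14155995e+00  2.93914389e-05  2.49831758e-01] Fz -4.187454360156325 [-4.1 -4.5 -3.6 -4.6 -3.6 -4.1 -4.7 -4.2] 0.05923703118187547
```

Request:
drive_tool([
  [[0, 0, -0.02], [0, 0, 0]],
  [[0, 0, -0.018], [0, 0, 0]],
  [[0, 0, -0.008], [0, 0, 0]],
  [[0, 0, -0.003], [0, 0, 0]],
  [[0, 0, -0.001], [0, 0, 0]],
  [[0, 0, 0], [0, 0, 0]],
  [[0, 0, 0], [0, 0, 0]],
])

```text
clock: 22.78
tcp_pos: [0.6657, 0.1542, 0.0775]
ee_rot: [3.141, 0.001, 0.25]
contact_force: [-5.0, -2.5, 5.9]
grip_width: 0.0589
gripper_force: 40.0
```

Request:
drive_tool([
  [[0, 0, 0], [0, 0, 0]],
  [[0, 0, 0], [0, 0, 0]],
  [[0, 0, 0], [0, 0, 0]],
], jaw=0.075)

```text
clock: 23.15
tcp_pos: [0.6665, 0.1547, 0.0768]
ee_rot: [-3.141, -0.001, 0.25]
contact_force: [0.3, -0.1, 0.4]
grip_width: 0.075
gripper_force: 0.0
```

Request:
drive_tool([
  [[0, 0, 0], [0, 0, 0]],
  [[0, 0, 0], [0, 0, 0]],
  [[0, 0, 0], [0, 0, 0]],
  [[0, 0, 0], [0, 0, 0]],
  [[0, 0, 0], [0, 0, 0]],
], jaw=0.04)

```text
clock: 23.78
tcp_pos: [0.6661, 0.1543, 0.0767]
ee_rot: [3.142, -0.0, 0.25]
contact_force: [1.3, 0.4, -0.8]
grip_width: 0.059
gripper_force: 40.0
```

Request:
drive_tool([
  [[0, 0, 0.01], [0, 0, 0]],
  [[0, 0, 0.025], [0, 0, 0]],
  [[0, 0, 0.035], [0, 0, 0]],
  [[0, 0, 0.035], [0, 0, 0]],
  [[0, 0, 0.035], [0, 0, 0]],
  [[0, 0, 0.025], [0, 0, 0]],
  [[0, 0, 0.01], [0, 0, 0]],
  [[0, 0, 0], [0, 0, 0]],
])

```text
clock: 24.78
tcp_pos: [0.6662, 0.1545, 0.2529]
ee_rot: [3.141, -0.002, 0.25]
contact_force: [-0.5, 0.6, -5.0]
grip_width: 0.0595
gripper_force: 40.0
```

Request:
drive_tool([
  [[-0.012, -0.015, 0], [0, 0, 0]],
  [[-0.025, -0.03, 0], [0, 0, 0]],
  [[-0.032, -0.04, 0], [0, 0, 0]],
  [[-0.032, -0.04, 0], [0, 0, 0]],
  [[-0.032, -0.04, 0], [0, 0, 0]],
  [[-0.032, -0.038, 0], [0, 0, 0]],
  [[-0.022, -0.027, 0], [0, 0, 0]],
  [[-0.011, -0.013, 0], [0, 0, 0]],
])

```text
clock: 25.78
tcp_pos: [0.4654, -0.0907, 0.2505]
ee_rot: [-3.141, 0.003, 0.247]
contact_force: [0.5, -0.8, -5.4]
grip_width: 0.0591
gripper_force: 40.0
```

Request:
drive_tool([
  [[0, 0, 0], [0, 0, 0]],
  [[0, 0, 0], [0, 0, 0]],
  [[0, 0, 0], [0, 0, 0]],
  [[0, 0, 0], [0, 0, 0]],
  [[0, 0, 0], [0, 0, 0]],
  [[0, 0, 0], [0, 0, 0]],
])

```text
clock: 26.52
tcp_pos: [0.4681, -0.0884, 0.2517]
ee_rot: [-3.142, -0.0, 0.25]
contact_force: [0.7, 0.2, -4.1]
grip_width: 0.0591
gripper_force: 40.0
```

```bash
python3 - <<'E'
from h import *
a=cv2.resize(manip.read_camera("side"),(560,420))
cv2.imwrite("pics/w5.png",np.hstack([a[90:370,130:430],manip.read_camera("scene")[90:370,150:430],manip.read_camera("wrist")[140:,140:340]]))
s=manip.sense();print(s["clock"],s["tcp_pos"],s["ee_rot"],s["contact_force"],s["grip_width"])
E
```

```text
26.675 [ 0.46801777 -0.08860054  0.25173794] [ 3.14158624e+00 -5.59080818e-05  2.49839825e-01] [ 0.49048287 -1.17237151 -4.25796543] 0.05908168305247868
```

View pics/w5.png

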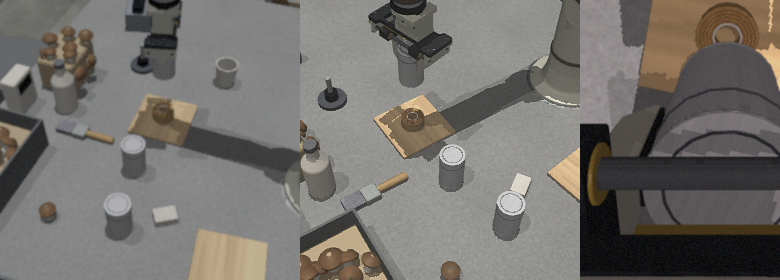

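The roll lies flat on the board at about (412,118) in the scene tile. The tin is held upright above it, and the other two tins stand in their places.

```bash
python3 -c "
from station import manip
print(manip.hand_in())"
```

```text
the job is handed in; nothing more can be done
None
```

The tape roll lies flat on the right-hand board, and the heaviest tin (about 0.42 kg, against about 0.17 kg for each of the others) is held upright about 16 cm above it; the job was handed in at about 27 s and no verdict was returned.

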